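Feed one wheel blank and nudge it onto the glue-up sheet

ROBOT

A 6-joint arm with a two-finger parallel gripper is mounted at the origin on the work surface. World frame = base frame: x ahead of the robot, y to its left, z up, the work surface at z = 0. Lengths are in m, angles in rad, forces in N, time in s.
With the tool pointing down it reaches from about 0.425 to 0.95 m from the base axis. Payload 3.5 kg.
Tool frame: the origin (TCP) lies at the very end of the fingers, on their centre line; the grasp point (between the pads) lies 19 mm behind it; z points along the fingers, y is the line along which they close (so a half turn about z gives the same grasp; the last joint's range is limited). The gripper opens to 85 mm and grips with 20 to 120 N. Pads are 22 mm wide; open, the fingers measure 114 mm over their backs; the gripper's body (76 mm by 85 mm) begins 54 mm behind the grasp point. The pads swing forward as they close: fully open they stand 13 mm farther back than shut.
Start: joints at [-1.448, 0.286, 1.577, -0, 1.279, -0.15], TCP at [0.182, -0.65, 0.231] pointing down, gripper open.
Joint ranges: [-2.77, 2.77], [-0.9, 2.22], [0.21, 2.48], [-1.53, 4.67], [0.24, 2.81], [-2.84, 2.84]. Speed limits (rad/s): [2.79, 2.79, 3.14, 3.14, 3.14, 3.14].

INTERFACE

Orientations are given as a unit quaternion [x, y, z, w].
In Python, from plant import ctrl, optics, sign_off gives the robot as it stands.
- The arm moves only by the shell command python3 -m creep 'ROWS' [FORCE]. ROWS is JSON, a list of rows, each an object of numbers: "x", "y", "z": the shift along the tool's x, y, z in mm; "rx", "ry", "rz": the turn, a rotation vector about the tool's x, y, z in degrees; "grip": the opening, from 0 (shut) to 1 (fully open). In form: [{"x": .., "y": .., "z": .., "rx": .., "ry": .., "rz": .., "grip": ..}, ...]. A call has exactly 10 rows; each row shifts and turns the commanded pose from where the row before left it, along the tool's axes as they then stand; what a row does not reach is not made up. A row lasts 1/12 s, in which the tool goes at most 41.7 mm and 7.16 degrees, less where a joint would pass 70% of its speed; a pose out of reach is approached as far as the arm can. A call with a gripper value outside its range is refused whole. The fingers move at their own pace and stop on an object; FORCE is the grip in N (left out, the last holds). Time passes only in rows, so rows that do not move let the fingers close, or fill a call up. It gives the time, the measured TCP pose, the force, the opening and the grip force at its end, in the units of the state.
- ctrl.get_state(): the state, without advancing time (a new reading comes with each control period).
- optics.read_camera(name): name is "side" or "top"; returns a dict with "color" (480x640x3 uint8, blue, green, red), "K" (3x3 intrinsics, pixels), "D" ([k1, k2, p1, p2, k3] as OpenCV has them; the pictures are not rectified), "R" (3x3) and "t" (3): a world point X has camera coordinates R X + t. Camera axes: x right, y down, z forward; pixel columns grow to the right and rows downward; lengths in m; the calibration is good to about 2 mm. A picture is of the moment at which its call begins. There is no depth.
- sign_off(): hands the job in; it is judged then, once.
The state is a dict: "time": time; "qpos": joint angles; "dq": joint speeds; "joint_efforts": joint torques, N m; "eef_pos": TCP position; "tcp_rot": TCP orientation; "contact_force": force on the tool from outside, world axes, zero at the start; "wrist_torque": the same for the moment, N m; "opening": opening from 0.0 (shut) to 1.0 (fully open); "finger_force": force on a finger pad.
Only numpy, scipy, OpenCV 4.12 (cv2) and the standard library are available. Lean on these libraries where they do the work, as an engineer would, in place of code of your own. Each camera call takes 0.05 s, during which the arm holds its last target. There are 200 camera calls.

TASK

Press the plunger of the blank feeder all the way down once, so that a single wooden disc comes out of its slot, and let the plunger come back up. Then push that disc along the bench top with the fingertips until it lies flat and wholly on the square grey sheet at the side, and leave it at rest there. Nothing is to be gripped or lifted; the other two discs stay in the feeder, and the tin, the turned pawn and the gouge stay where they are.

Things in the scene. Friction and masses are not known exactly. Their poses are not given: they have to be found in the camera images.
- feeder: Fixed disc feeder. Origin on the bench under the centre of the disc stack; z up; -x is the way the disc comes out, +x leads to the plunger. Plywood magazine 57 mm square, 52 mm high, open above, with three discs; slot 18 mm high at bench level in its -x face. Behind it (x 29 to 115 mm, 59 mm wide) a grey block 45 mm high carries the plunger at x = 65 mm.
- plunger_top (a point): Centre of the top of the plunger's black round cap, 34 mm in diameter; 83 mm above the bench at rest. It moves straight down with the plunger.
- plunger (a joint): How far the plunger is pressed, in m: 0 up (rest), 0.028 fully down. Spring return, 2.3 N at the start to 6 N fully down, with some damping. An inner bar pushes the lowest disc out 3 mm per mm of press.
- disc1: Lowest disc in the feeder, the one that comes out: plain wood, 44 mm in diameter, 14 mm thick, about 16 g. Origin: centre of its underside, z up. After a full press its centre is about 81 mm from the feeder's origin along -x (some centimetres more after a fast press), clear of the slot, flat on the bench.
- disc2: The middle disc of the stack, same as the first (origin: centre of its underside). It drops down to the bench inside the magazine when the plunger comes back up; it must stay in the magazine.
- disc3: The top disc of the stack, same as the others (origin: centre of its underside). It must stay in the magazine.
- sheet: Square grey sheet, 120 mm by 120 mm, fixed flush on the bench (under 1 mm, things slide over its edge freely), to the left or right of the feeder's outlet. Origin: its centre at bench level, x and y along its sides.
- tin: Bystander: low round steel tin, 64 mm in diameter, 38 mm high, standing on the other side of the outlet from the sheet. Origin: centre of its underside.
- pawn: Bystander: turned wooden pawn standing upright, 52 mm in diameter at the foot, 92 mm high. Origin: centre of its underside.
- gouge: Bystander: wood-handled tool lying on the bench, 220 mm long along its x axis, about 30 mm thick. Origin: about the middle of its length.
Mind the look-alikes: they are no part of the job. What is shaped like the disc3 but black or purple is not meant. Of the things that look like the feeder, the middle-sized one is meant.

How it is judged:
By the outcome, as a careful person would: the job done as asked, in the order asked, and still so for the second after the job is handed in, with the robot touching nothing.
It also fails if it takes over 64 s, if anything falls off the work surface, if the arm or the gripper's body presses on something with over 40 N, if the wrist force passes 120 N, or if a joint passes its speed limit or range.

## Working session

There is one attempt and no reset: what is moved stays moved. The work goes in short steps, Python scripts to look and compute and a shell command to move; the robot and the scene stay as the last step left them, time stands still between calls to the robot, and variables do not carry over. Pictures are saved under pics/ and viewed, at most 10 in all, crops included, and the job is handed in when it is done.

```bash
mkdir -p pics; ls
python3 - <<'E'
from plant import ctrl, optics
import cv2,pickle
d={}
for n in("top","side"):
    c=optics.read_camera(n); d[n]=c; cv2.imwrite(f"pics/{n}0.png",c["color"])
    print(n,c["K"],c["D"],-c["R"].T@c["t"])
pickle.dump(d,open("cam0.pkl","wb"))
print(ctrl.get_state())
E
```

```text
pics
top [[522.25675061   0.         311.8451687 ]
 [  0.         522.25675061 239.1171098 ]
 [  0.           0.           1.        ]] [-0.10089263  0.          0.          0.          0.        ] [0.23765104 0.01690392 1.09889838]
side [[484.03610041   0.         315.77685712]
 [  0.         484.03610041 237.67975598]
 [  0.           0.           1.        ]] [-0.07792464  0.          0.          0.          0.        ] [0.24917316 0.99559573 0.8351422 ]
{'time': 0.1, 'qpos': array([-1.44797959e+00,  2.87137564e-01,  1.57804778e+00, -1.27397398e-05,
        1.27863310e+00, -1.50010408e-01]), 'dq': array([-0.00078508, -0.00273274, -0.00383695,  0.00150117,  0.00097565,
       -0.00037927]), 'joint_efforts': array([ 4.74389853e-04, -4.07297516e+01, -2.93700385e+01, -1.57119525e-04,
        3.40562859e-03, -1.61037732e-06]), 'eef_pos': array([ 0.18182542, -0.64941656,  0.23003588]), 'tcp_rot': array([ 9.90709224e-01,  1.35992628e-01,  9.03409722e-06, -1.11287790e-03]), 'contact_force': array([-0.50632943,  0.15205235,  0.89221269]), 'wrist_torque': array([0.01519548, 0.01122567, 0.0016612 ]), 'finger_force': 0.0, 'opening': 1.0014712934498222}
```

View pics/top0.png

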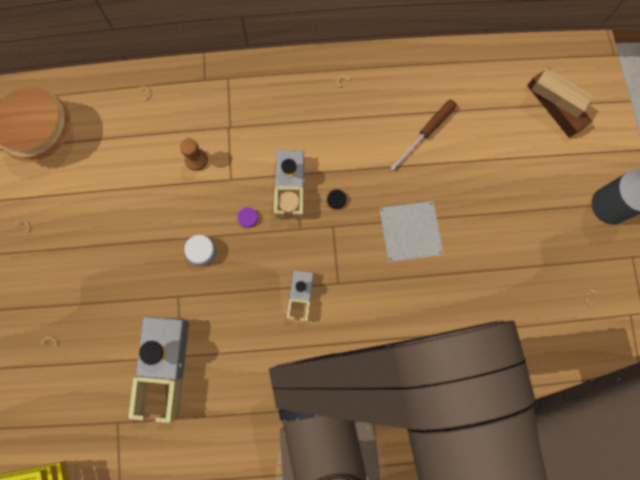

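View pics/side0.png

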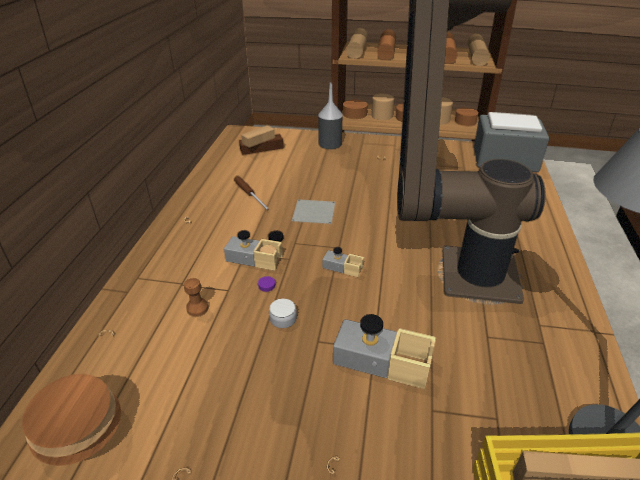

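The top view shows the middle-sized feeder with its magazine at (290,202) and cap at (289,166). The sheet is at (411,231), the tin at (200,250), the small feeder at (300,295), the black disc at (337,199) and the purple disc at (248,217). In the side view the cap is at (243,236), the magazine at (268,254) and the sheet at (314,211).

```bash
cat > h.py <<'E'
import numpy as np,cv2,pickle
def ray(c,p):
    u=cv2.undistortPoints(np.array([[p]],float),c["K"],np.array(c["D"]))[0,0]
    return -c["R"].T@c["t"], c["R"].T@np.array([u[0],u[1],1])
def plane(c,p,z):
    o,d=ray(c,p); return o+d*(z-o[2])/d[2]
def tri(a,p,b,q):
    o1,d1=ray(a,p);o2,d2=ray(b,q)
    s=np.linalg.lstsq(np.c_[d1,-d2],o2-o1,rcond=None)[0]
    x,y=o1+d1*s[0],o2+d2*s[1]; return (x+y)/2,np.linalg.norm(x-y)
def blob(c,roi,f):
    x0,y0,x1,y1=roi; im=c["color"][y0:y1,x0:x1]; hsv=cv2.cvtColor(im,cv2.COLOR_BGR2HSV).astype(int)
    m=f(hsv[...,0],hsv[...,1],hsv[...,2]).astype(np.uint8)
    k=max(cv2.findContours(m,cv2.RETR_EXTERNAL,cv2.CHAIN_APPROX_NONE)[0],key=cv2.contourArea)+np.array([x0,y0])
    M=cv2.moments(k); return np.array([M["m10"],M["m01"]])/M["m00"],k
E
python3 - <<'E'
from h import *
d=pickle.load(open("cam0.pkl","rb"));T,S=d["top"],d["side"]
np.set_printoptions(precision=4,suppress=True)
dark=lambda h,s,v:v<50
a,k=blob(T,(275,152,303,180),dark);b,k2=blob(S,(232,228,256,244),dark)
print("cap",a,b,len(k),cv2.boundingRect(k2),plane(T,a,.083),plane(S,b,.080),tri(T,a,S,b))
yel=lambda h,s,v:(h>22)&(h<32)&(s>60)&(v>150)
a,k=blob(T,(270,183,310,222),yel);r=cv2.minAreaRect(k);print("mag",a,r,[plane(T,p,.052) for p in cv2.boxPoints(r)])
g=lambda h,s,v:(s<50)&(v>100)
a,k=blob(T,(372,195,450,270),g);r=cv2.minAreaRect(k);print("sheet",a,[plane(T,p,0) for p in cv2.boxPoints(r)],plane(T,a,0))
b,k=blob(S,(285,195,345,228),g);print(plane(S,b,0))
for n,p,z in(("tin",(200,250),.038),("black",(337,199),.014),("purple",(248,217),.014),("pawnfoot",(197,160),.0),("small1",(292,319),.035),("small2",(308,320),.035),("small3",(313,272),.03),("small4",(293,272),.03),("block1",(277,152),.045),("block2",(304,152),.045)):print(n,plane(T,p,z))
E
```

```text
cap [288.4524 165.8206] [243.3477 234.8153] 34 (238, 231, 12, 9) [0.6166 0.0337 0.083 ] [0.6204 0.0349 0.08  ] (array([0.6195, 0.0339, 0.0788]), np.float64(0.0025716309264089366))
mag [300.4275 208.2029] ((300.95294189453125, 206.71176147460938), (3.9047486782073975, 13.124293327331543), 12.528807640075684) [array([0.5238, 0.0226, 0.052 ]), array([0.5509, 0.0146, 0.052 ]), array([0.5485, 0.0068, 0.052 ]), array([0.5214, 0.0149, 0.052 ])]
sheet [410.5    230.9206] [array([ 0.5339, -0.1563,  0.    ]), array([ 0.5447, -0.2763, -0.    ]), array([ 0.4225, -0.2798,  0.    ]), array([ 0.4129, -0.1624,  0.    ])] [ 0.4774 -0.2179  0.    ]
[ 0.4813 -0.2192  0.    ]
tin [0.4645 0.2313 0.038 ]
black [ 0.5578 -0.0644  0.014 ]
purple [0.5335 0.1299 0.014 ]
pawnfoot [0.679  0.2388 0.    ]
small1 [0.3076 0.0511 0.035 ]
small2 [0.303 0.019 0.035]
small3 [0.4007 0.0007 0.03  ]
small4 [0.4041 0.042  0.03  ]
block1 [0.6643 0.0567 0.045 ]
block2 [ 0.6594 -0.0012  0.045 ]
```

Run:
```python
import pickle,cv2
d=pickle.load(open("cam0.pkl","rb"))["top"]["color"][130:330,180:450]
cv2.imwrite("pics/crop.png",cv2.resize(d,None,fx=2.9,fy=2.9,interpolation=cv2.INTER_CUBIC))
```

```text
(no output)
```

View pics/crop.png

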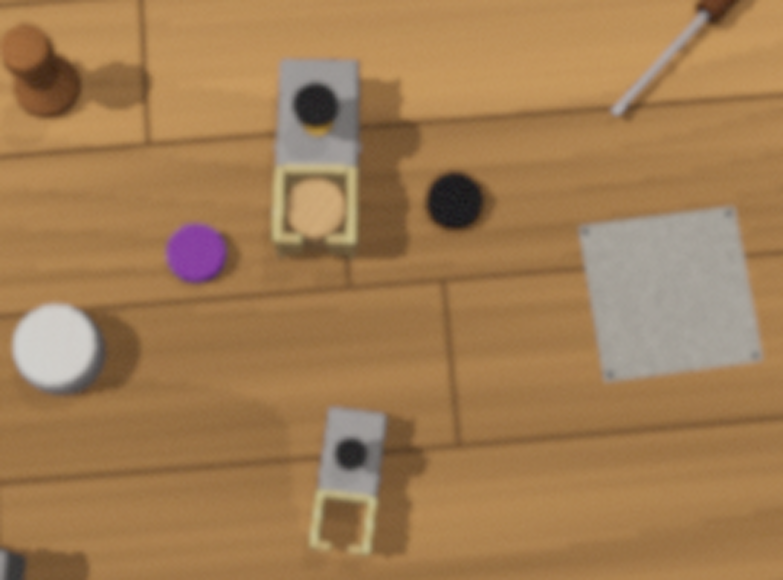

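```bash
python3 -m creep '[{"rz":-7.1,"grip":0},{"rz":-7.1,"grip":0},{"rz":-7.1,"grip":0},{"rz":-7.1,"grip":0},{"rz":-7.1,"grip":0},{"rz":-7.1,"grip":0},{"rz":-7.1,"grip":0},{"rz":-7.1,"grip":0},{"rz":-7.1,"grip":0},{"rz":-7.1,"grip":0}]' 40
python3 - <<'E'
from h import *
d=pickle.load(open("cam0.pkl","rb"));T=d["top"]
np.set_printoptions(precision=4,suppress=True)
f=lambda x,y:(x/2.9+180,y/2.9+130)
P=[plane(T,f(*p),.052) for p in((275,167),(357,167),(355,243),(275,243))];print(P,np.mean(P,0))
B=[plane(T,f(*p),.045) for p in((281,60),(358,60))];print(B)
print(plane(T,f(316,208),.042))
from plant import ctrl
from scipy.spatial.transform import Rotation as R
s=ctrl.get_state();print(s["eef_pos"]);M=R.from_quat(s["tcp_rot"]).as_matrix();print(M,M.T@(np.array([.618,.034,.15])-s["eef_pos"])*1000)
E
```

```text
[array([0.5822, 0.0662, 0.052 ]), array([0.5773, 0.007 , 0.052 ]), array([0.5206, 0.0129, 0.052 ]), array([0.5254, 0.07  , 0.052 ])] [0.5514 0.039  0.052 ]
[array([0.6673, 0.0567, 0.045 ]), array([ 0.6625, -0.0003,  0.045 ])]
[0.5519 0.0391 0.042 ]
[ 0.1818 -0.6494  0.23  ]
[[ 0.963   0.2695 -0.0003]
 [ 0.2695 -0.963   0.0022]
 [ 0.0003 -0.0022 -1.    ]] [ 604.168  -540.4295   81.4201]$[0]: bad value
```

```bash
python3 -m creep '[{"x":0,"y":0,"z":0,"rx":0,"ry":0,"rz":-7.1,"grip":0},{"x":0,"y":0,"z":0,"rx":0,"ry":0,"rz":-7.1,"grip":0},{"x":0,"y":0,"z":0,"rx":0,"ry":0,"rz":-7.1,"grip":0},{"x":0,"y":0,"z":0,"rx":0,"ry":0,"rz":-7.1,"grip":0},{"x":0,"y":0,"z":0,"rx":0,"ry":0,"rz":-7.1,"grip":0},{"x":0,"y":0,"z":0,"rx":0,"ry":0,"rz":-7.1,"grip":0},{"x":0,"y":0,"z":0,"rx":0,"ry":0,"rz":-7.1,"grip":0},{"x":0,"y":0,"z":0,"rx":0,"ry":0,"rz":-7.1,"grip":0},{"x":0,"y":0,"z":0,"rx":0,"ry":0,"rz":-7.1,"grip":0},{"x":0,"y":0,"z":0,"rx":0,"ry":0,"rz":-7.1,"grip":0}]' 40
```

```text
time: 0.93
eef_pos: [0.1818, -0.6496, 0.2305]
tcp_rot: [0.725, 0.688, 0.0, -0.001]
contact_force: [-0.1, -1.2, 0.0]
opening: -0.004
finger_force: 0.0
```

```bash
python3 -m creep '[{"x":0,"y":0,"z":0,"rx":0,"ry":0,"rz":-3,"grip":0},{"x":33,"y":21,"z":0,"rx":0,"ry":0,"rz":0,"grip":0},{"x":33,"y":21,"z":0,"rx":0,"ry":0,"rz":0,"grip":0},{"x":33,"y":21,"z":0,"rx":0,"ry":0,"rz":0,"grip":0},{"x":33,"y":21,"z":0,"rx":0,"ry":0,"rz":0,"grip":0},{"x":33,"y":21,"z":0,"rx":0,"ry":0,"rz":0,"grip":0},{"x":33,"y":21,"z":0,"rx":0,"ry":0,"rz":0,"grip":0},{"x":33,"y":21,"z":0,"rx":0,"ry":0,"rz":0,"grip":0},{"x":33,"y":21,"z":0,"rx":0,"ry":0,"rz":0,"grip":0},{"x":33,"y":21,"z":0,"rx":0,"ry":0,"rz":0,"grip":0}]'
python3 -m creep '[{"x":33,"y":21,"z":0,"rx":0,"ry":0,"rz":0,"grip":0},{"x":33,"y":21,"z":0,"rx":0,"ry":0,"rz":0,"grip":0},{"x":33,"y":21,"z":0,"rx":0,"ry":0,"rz":0,"grip":0},{"x":33,"y":21,"z":0,"rx":0,"ry":0,"rz":0,"grip":0},{"x":33,"y":21,"z":0,"rx":0,"ry":0,"rz":0,"grip":0},{"x":33,"y":21,"z":0,"rx":0,"ry":0,"rz":0,"grip":0},{"x":33,"y":21,"z":0,"rx":0,"ry":0,"rz":0,"grip":0},{"x":33,"y":21,"z":0,"rx":0,"ry":0,"rz":0,"grip":0},{"x":33,"y":21,"z":0,"rx":0,"ry":0,"rz":0,"grip":0},{"x":33,"y":21,"z":0,"rx":0,"ry":0,"rz":0,"grip":0}]'
```

```text
time: 1.77
eef_pos: [0.3732, -0.3522, 0.2309]
tcp_rot: [0.71, 0.705, 0.0, -0.0]
contact_force: [0.8, -0.5, -0.6]
opening: -0.002
finger_force: 0.0
time: 2.6
eef_pos: [0.5853, -0.0236, 0.2308]
tcp_rot: [0.709, 0.705, -0.0, -0.0]
contact_force: [1.2, -0.5, -1.2]
opening: -0.0
finger_force: 0.0
```

```bash
python3 -m creep '[{"x":20,"y":11,"z":0,"rx":0,"ry":0,"rz":0,"grip":0},{"x":20,"y":11,"z":0,"rx":0,"ry":0,"rz":0,"grip":0},{"x":17.5,"y":10,"z":0,"rx":0,"ry":0,"rz":0,"grip":0},{"x":0,"y":0,"z":25,"rx":0,"ry":0,"rz":0,"grip":0},{"x":0,"y":0,"z":25,"rx":0,"ry":0,"rz":0,"grip":0},{"x":0,"y":0,"z":25,"rx":0,"ry":0,"rz":0,"grip":0},{"x":0,"y":0,"z":20,"rx":0,"ry":0,"rz":0,"grip":0},{"x":0,"y":0,"z":15,"rx":0,"ry":0,"rz":0,"grip":0},{"x":0,"y":0,"z":0,"rx":0,"ry":0,"rz":0,"grip":0},{"x":0,"y":0,"z":0,"rx":0,"ry":0,"rz":0,"grip":0}]'
python3 - <<'E'
from plant import optics
import cv2,numpy as np
a=optics.read_camera("top")["color"][100:300,200:400];b=optics.read_camera("side")["color"][150:350,150:350]
cv2.imwrite("pics/near.png",cv2.resize(np.hstack([a,b]),None,fx=2,fy=2,interpolation=cv2.INTER_CUBIC))
E
```

```text
time: 3.43
eef_pos: [0.6164, 0.0318, 0.12]
tcp_rot: [0.709, 0.705, -0.001, -0.001]
contact_force: [-0.5, 0.1, -0.1]
opening: -0.003
finger_force: 0.0
```

View pics/near.png

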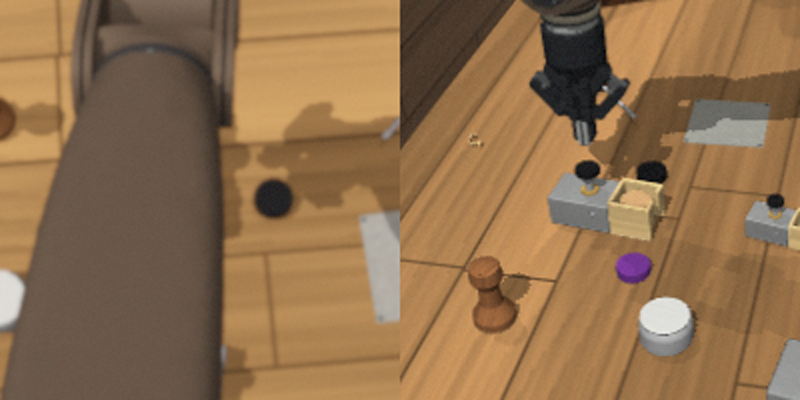

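The side view shows the fingertip at (585,140) directly above the cap at (587,170), and the way down is clear.

```bash
python3 -m creep '[{"x":2,"y":1.5,"z":10,"rx":0,"ry":0,"rz":0,"grip":0},{"x":0,"y":0,"z":10,"rx":0,"ry":0,"rz":0,"grip":0},{"x":0,"y":0,"z":10,"rx":0,"ry":0,"rz":0,"grip":0},{"x":0,"y":0,"z":4,"rx":0,"ry":0,"rz":0,"grip":0},{"x":0,"y":0,"z":3,"rx":0,"ry":0,"rz":0,"grip":0},{"x":0,"y":0,"z":2.5,"rx":0,"ry":0,"rz":0,"grip":0},{"x":0,"y":0,"z":2.5,"rx":0,"ry":0,"rz":0,"grip":0},{"x":0,"y":0,"z":2.5,"rx":0,"ry":0,"rz":0,"grip":0},{"x":0,"y":0,"z":2.5,"rx":0,"ry":0,"rz":0,"grip":0},{"x":0,"y":0,"z":2.5,"rx":0,"ry":0,"rz":0,"grip":0}]'
python3 -m creep '[{"x":0,"y":0,"z":2.5,"rx":0,"ry":0,"rz":0,"grip":0},{"x":0,"y":0,"z":2.5,"rx":0,"ry":0,"rz":0,"grip":0},{"x":0,"y":0,"z":2.5,"rx":0,"ry":0,"rz":0,"grip":0},{"x":0,"y":0,"z":2.5,"rx":0,"ry":0,"rz":0,"grip":0},{"x":0,"y":0,"z":2.5,"rx":0,"ry":0,"rz":0,"grip":0},{"x":0,"y":0,"z":1.5,"rx":0,"ry":0,"rz":0,"grip":0},{"x":0,"y":0,"z":1,"rx":0,"ry":0,"rz":0,"grip":0},{"x":0,"y":0,"z":0,"rx":0,"ry":0,"rz":0,"grip":0},{"x":0,"y":0,"z":0,"rx":0,"ry":0,"rz":0,"grip":0},{"x":0,"y":0,"z":0,"rx":0,"ry":0,"rz":0,"grip":0}]'
```

```text
time: 4.37
eef_pos: [0.6189, 0.0337, 0.0724]
tcp_rot: [0.709, 0.705, 0.0, 0.0]
contact_force: [-4.7, 0.1, 5.2]
opening: -0.001
finger_force: 2.8
time: 5.2
eef_pos: [0.619, 0.0337, 0.0575]
tcp_rot: [0.709, 0.705, 0.0, 0.0]
contact_force: [-3.0, -0.1, 5.2]
opening: -0.002
finger_force: 2.6
```

```bash
python3 -m creep '[{"x":0,"y":0,"z":1,"rx":0,"ry":0,"rz":0,"grip":0},{"x":0,"y":0,"z":1,"rx":0,"ry":0,"rz":0,"grip":0},{"x":0,"y":0,"z":0.5,"rx":0,"ry":0,"rz":0,"grip":0},{"x":0,"y":0,"z":0.5,"rx":0,"ry":0,"rz":0,"grip":0},{"x":0,"y":0,"z":0.5,"rx":0,"ry":0,"rz":0,"grip":0},{"x":0,"y":0,"z":0,"rx":0,"ry":0,"rz":0,"grip":0},{"x":0,"y":0,"z":0,"rx":0,"ry":0,"rz":0,"grip":0},{"x":0,"y":0,"z":0,"rx":0,"ry":0,"rz":0,"grip":0},{"x":0,"y":0,"z":0,"rx":0,"ry":0,"rz":0,"grip":0},{"x":0,"y":0,"z":0,"rx":0,"ry":0,"rz":0,"grip":0}]'
```

```text
time: 6.03
eef_pos: [0.6191, 0.0337, 0.055]
tcp_rot: [0.709, 0.705, -0.0, -0.0]
contact_force: [-4.6, 0.9, 9.7]
opening: 0.002
finger_force: 4.9
```

```bash
python3 -m creep '[{"x":0,"y":0,"z":0.7,"rx":0,"ry":0,"rz":0,"grip":0},{"x":0,"y":0,"z":0.7,"rx":0,"ry":0,"rz":0,"grip":0},{"x":0,"y":0,"z":0,"rx":0,"ry":0,"rz":0,"grip":0},{"x":0,"y":0,"z":0,"rx":0,"ry":0,"rz":0,"grip":0},{"x":0,"y":0,"z":0,"rx":0,"ry":0,"rz":0,"grip":0},{"x":0,"y":0,"z":0,"rx":0,"ry":0,"rz":0,"grip":0},{"x":0,"y":0,"z":0,"rx":0,"ry":0,"rz":0,"grip":0},{"x":0,"y":0,"z":0,"rx":0,"ry":0,"rz":0,"grip":0},{"x":0,"y":0,"z":0,"rx":0,"ry":0,"rz":0,"grip":0},{"x":0,"y":0,"z":0,"rx":0,"ry":0,"rz":0,"grip":0}]'
```

```text
time: 6.87
eef_pos: [0.6192, 0.0337, 0.055]
tcp_rot: [0.709, 0.705, -0.0, -0.0]
contact_force: [-8.1, 0.4, 15.9]
opening: 0.002
finger_force: 7.7
```

```bash
python3 -m creep '[{"x":0,"y":0,"z":-5,"rx":0,"ry":0,"rz":0,"grip":0},{"x":0,"y":0,"z":-5,"rx":0,"ry":0,"rz":0,"grip":0},{"x":0,"y":0,"z":-5,"rx":0,"ry":0,"rz":0,"grip":0},{"x":0,"y":0,"z":-5,"rx":0,"ry":0,"rz":0,"grip":0},{"x":0,"y":0,"z":-5,"rx":0,"ry":0,"rz":0,"grip":0},{"x":0,"y":0,"z":-5,"rx":0,"ry":0,"rz":0,"grip":0},{"x":0,"y":0,"z":-15,"rx":0,"ry":0,"rz":0,"grip":0},{"x":0,"y":0,"z":-20,"rx":0,"ry":0,"rz":0,"grip":0},{"x":0,"y":0,"z":-20,"rx":0,"ry":0,"rz":0,"grip":0},{"x":0,"y":0,"z":-15,"rx":0,"ry":0,"rz":0,"grip":0}]'
python3 -m creep '[{"x":23,"y":-18,"z":0,"rx":0,"ry":0,"rz":0,"grip":0},{"x":23,"y":-18,"z":0,"rx":0,"ry":0,"rz":0,"grip":0},{"x":23,"y":-18,"z":0,"rx":0,"ry":0,"rz":0,"grip":0},{"x":23,"y":-18,"z":0,"rx":0,"ry":0,"rz":0,"grip":0},{"x":23,"y":-18,"z":0,"rx":0,"ry":0,"rz":0,"grip":0},{"x":23,"y":-18,"z":0,"rx":0,"ry":0,"rz":0,"grip":0},{"x":23,"y":-18,"z":0,"rx":0,"ry":0,"rz":0,"grip":0},{"x":23,"y":-18,"z":0,"rx":0,"ry":0,"rz":0,"grip":0},{"x":0,"y":0,"z":0,"rx":0,"ry":0,"rz":0,"grip":0},{"x":0,"y":0,"z":0,"rx":0,"ry":0,"rz":0,"grip":0}]'
python3 - <<'E'
from plant import optics
import cv2,numpy as np,pickle
T,S=optics.read_camera("top"),optics.read_camera("side");pickle.dump((T,S),open("cam1.pkl","wb"))
a=T["color"][130:330,180:380];b=S["color"][180:380,180:380]
cv2.imwrite("pics/out.png",cv2.resize(np.hstack([a,b]),None,fx=2,fy=2,interpolation=cv2.INTER_CUBIC))
E
```

```text
time: 7.7
eef_pos: [0.6196, 0.0335, 0.1535]
tcp_rot: [0.709, 0.705, 0.001, 0.001]
contact_force: [-0.2, -0.7, 0.7]
opening: 0.002
finger_force: 0.0
time: 8.53
eef_pos: [0.4755, 0.2195, 0.1519]
tcp_rot: [0.708, 0.706, 0.0, 0.0]
contact_force: [-0.1, -0.9, -0.6]
opening: -0.001
finger_force: 0.0
```

View pics/out.png

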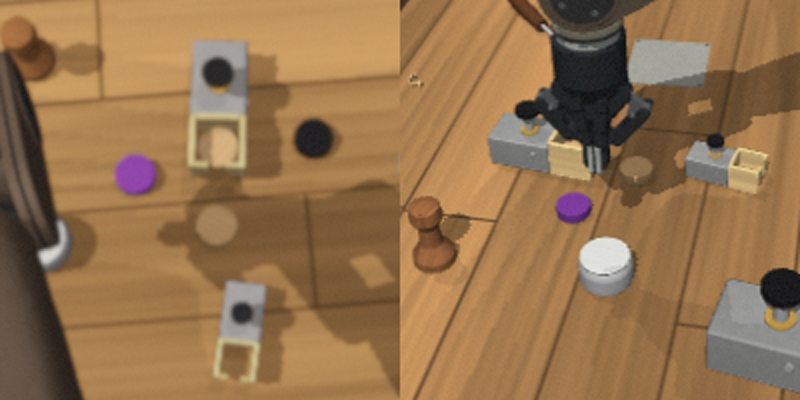

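The disc is out and flat, at about (288,242) in the top view and (298,265) in the side view. The plunger is back up, and the remaining discs are in the magazine.

Run:
```python
from h import *
T,S=pickle.load(open("cam1.pkl","rb"))
print(plane(T,(288,242),.014),plane(S,(298,264.5),.014))
```

```text
[0.47162758 0.04812682 0.014     ] [0.47281817 0.05275601 0.014     ]
```

```bash
python3 -m creep '[{"x":0,"y":0,"z":0,"rx":0,"ry":0,"rz":6.8,"grip":0},{"x":0,"y":0,"z":0,"rx":0,"ry":0,"rz":6.8,"grip":0},{"x":0,"y":0,"z":0,"rx":0,"ry":0,"rz":6.8,"grip":0},{"x":0,"y":0,"z":0,"rx":0,"ry":0,"rz":6.8,"grip":0},{"x":0,"y":0,"z":0,"rx":0,"ry":0,"rz":6.8,"grip":0},{"x":0,"y":0,"z":0,"rx":0,"ry":0,"rz":6.8,"grip":0},{"x":0,"y":0,"z":0,"rx":0,"ry":0,"rz":6.8,"grip":0},{"x":0,"y":0,"z":0,"rx":0,"ry":0,"rz":6.8,"grip":0},{"x":0,"y":0,"z":0,"rx":0,"ry":0,"rz":6.8,"grip":0},{"x":0,"y":0,"z":0,"rx":0,"ry":0,"rz":6.8,"grip":0}]'
python3 -m creep '[{"x":0,"y":0,"z":0,"rx":0,"ry":0,"rz":6.8,"grip":0},{"x":0,"y":0,"z":0,"rx":0,"ry":0,"rz":6.8,"grip":0},{"x":0,"y":0,"z":0,"rx":0,"ry":0,"rz":6.8,"grip":0},{"x":-6,"y":20,"z":0,"rx":0,"ry":0,"rz":0,"grip":0},{"x":0,"y":24,"z":0,"rx":0,"ry":0,"rz":0,"grip":0},{"x":0,"y":24,"z":0,"rx":0,"ry":0,"rz":0,"grip":0},{"x":0,"y":24,"z":0,"rx":0,"ry":0,"rz":0,"grip":0},{"x":0,"y":22,"z":0,"rx":0,"ry":0,"rz":0,"grip":0},{"x":0,"y":0,"z":20,"rx":0,"ry":0,"rz":0,"grip":0},{"x":0,"y":0,"z":20,"rx":0,"ry":0,"rz":0,"grip":0}]'
```

```text
time: 9.47
eef_pos: [0.4772, 0.2174, 0.1519]
tcp_rot: [0.983, 0.184, 0.0, 0.0]
contact_force: [-0.2, -0.1, 0.1]
opening: -0.001
finger_force: 0.0
time: 10.3
eef_pos: [0.475, 0.1019, 0.1132]
tcp_rot: [1.0, 0.008, 0.003, 0.0]
contact_force: [-0.0, -0.1, -0.1]
opening: 0.001
finger_force: 0.0
```

```bash
python3 -m creep '[{"x":-2.5,"y":0,"z":20,"rx":0,"ry":0,"rz":0,"grip":0},{"x":0,"y":0,"z":20,"rx":0,"ry":0,"rz":0,"grip":0},{"x":0,"y":0,"z":20,"rx":0,"ry":0,"rz":0,"grip":0},{"x":0,"y":0,"z":16,"rx":0,"ry":0,"rz":0,"grip":0},{"x":0,"y":0,"z":10,"rx":0,"ry":0,"rz":0,"grip":0},{"x":0,"y":0,"z":8,"rx":0,"ry":0,"rz":0,"grip":0},{"x":0,"y":0,"z":6,"rx":0,"ry":0,"rz":0,"grip":0},{"x":0,"y":0,"z":4,"rx":0,"ry":0,"rz":0,"grip":0},{"x":0,"y":0,"z":1,"rx":0,"ry":0,"rz":0,"grip":0},{"x":0,"y":0,"z":0,"rx":0,"ry":0,"rz":0,"grip":0}]'
```

```text
time: 11.13
eef_pos: [0.4704, 0.1044, 0.0072]
tcp_rot: [1.0, 0.011, 0.0, 0.0]
contact_force: [-0.2, -0.2, 0.2]
opening: 0.001
finger_force: 0.0
```

```bash
python3 -m creep '[{"x":1.5,"y":3,"z":1.5,"rx":0,"ry":0,"rz":0,"grip":0},{"x":0,"y":5,"z":0,"rx":0,"ry":0,"rz":0,"grip":0},{"x":0,"y":5,"z":0,"rx":0,"ry":0,"rz":0,"grip":0},{"x":0,"y":5,"z":0,"rx":0,"ry":0,"rz":0,"grip":0},{"x":0,"y":5,"z":0,"rx":0,"ry":0,"rz":0,"grip":0},{"x":0,"y":6,"z":0,"rx":0,"ry":0,"rz":0,"grip":0},{"x":0,"y":7,"z":0,"rx":0,"ry":0,"rz":0,"grip":0},{"x":0,"y":7,"z":0,"rx":0,"ry":0,"rz":0,"grip":0},{"x":0,"y":7,"z":0,"rx":0,"ry":0,"rz":0,"grip":0},{"x":0,"y":7,"z":0,"rx":0,"ry":0,"rz":0,"grip":0}]'
python3 -m creep '[{"x":0,"y":7,"z":0,"rx":0,"ry":0,"rz":0,"grip":0},{"x":0,"y":7,"z":0,"rx":0,"ry":0,"rz":0,"grip":0},{"x":0,"y":7,"z":0,"rx":0,"ry":0,"rz":0,"grip":0},{"x":0,"y":7,"z":0,"rx":0,"ry":0,"rz":0,"grip":0},{"x":0,"y":7,"z":0,"rx":0,"ry":0,"rz":0,"grip":0},{"x":0,"y":6,"z":0,"rx":0,"ry":0,"rz":0,"grip":0},{"x":0,"y":5,"z":0,"rx":0,"ry":0,"rz":0,"grip":0},{"x":0,"y":3,"z":0,"rx":0,"ry":0,"rz":0,"grip":0},{"x":0,"y":1,"z":0,"rx":0,"ry":0,"rz":0,"grip":0},{"x":0,"y":0,"z":0,"rx":0,"ry":0,"rz":0,"grip":0}]'
python3 - <<'E'
from plant import optics
import cv2,numpy as np,pickle
T,S=optics.read_camera("top"),optics.read_camera("side");pickle.dump((T,S),open("cam2.pkl","wb"))
a=T["color"][130:330,240:440];b=S["color"][180:380,200:400]
cv2.imwrite("pics/mid.png",cv2.resize(np.hstack([a,b]),None,fx=2,fy=2,interpolation=cv2.INTER_CUBIC))
E
```

```text
time: 11.97
eef_pos: [0.4728, 0.0467, 0.0055]
tcp_rot: [1.0, 0.011, 0.0, -0.0]
contact_force: [0.4, 1.3, 2.7]
opening: -0.002
finger_force: 0.4
time: 12.8
eef_pos: [0.4738, -0.0027, 0.0054]
tcp_rot: [1.0, 0.011, 0.0, 0.0]
contact_force: [0.1, 0.3, 0.1]
opening: -0.0
finger_force: 0.0
```

View pics/mid.png

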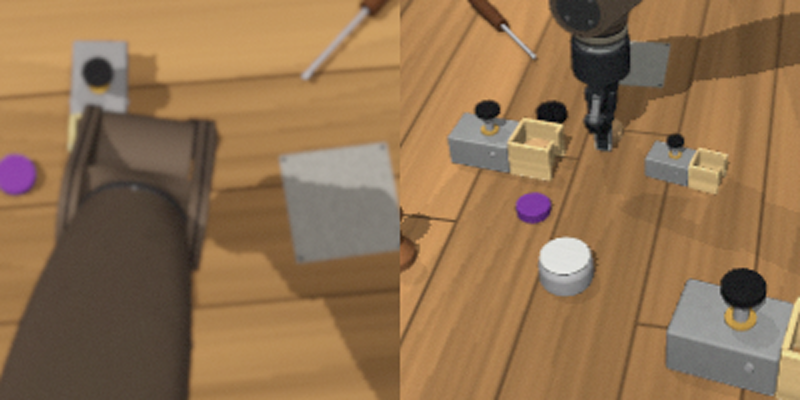

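The purple disc, tin and feeder are undisturbed in both views. The side view shows a light disc edge just past the fingertip at about (615,128), so I'll check that against where the disc should be.

Run:
```python
from h import *
T,S=pickle.load(open("cam2.pkl","rb"))
a=np.linspace(0,2*np.pi,60)
im=cv2.resize(S["color"][200:290,250:360],None,fx=5,fy=5,interpolation=cv2.INTER_CUBIC)
for cy in(-.034,-.039):
    P=np.c_[.4735+.022*np.cos(a),cy+.022*np.sin(a),a*0+.014]
    p=cv2.projectPoints(P,cv2.Rodrigues(S["R"])[0],S["t"],S["K"],np.array(S["D"]))[0][:,0]
    print(p.min(0),p.max(0),p.mean(0))
    cv2.polylines(im,[((p-[250,200])*5).astype(np.int32)],True,(255,0,0) if cy>-.035 else (0,255,0))
cv2.imwrite("pics/z.png",im)
```

```text
[296.2049969  239.53005639] [312.14981791 249.33880906] [304.0486627  244.38900715]
[296.5794252  238.46144874] [312.47777655 248.21297212] [304.40013595 243.2921387 ]
```

View pics/z.png

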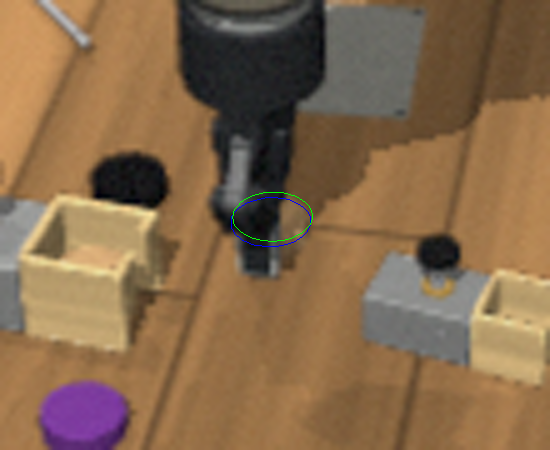

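The light patch lies inside the predicted outline, so the disc is where it should be. I'll keep pushing.

```bash
python3 -m creep '[{"x":0,"y":3,"z":0,"rx":0,"ry":0,"rz":0,"grip":0},{"x":0,"y":5,"z":0,"rx":0,"ry":0,"rz":0,"grip":0},{"x":0,"y":7,"z":0,"rx":0,"ry":0,"rz":0,"grip":0},{"x":0,"y":7,"z":0,"rx":0,"ry":0,"rz":0,"grip":0},{"x":0,"y":7,"z":0,"rx":0,"ry":0,"rz":0,"grip":0},{"x":0,"y":7,"z":0,"rx":0,"ry":0,"rz":0,"grip":0},{"x":0,"y":7,"z":0,"rx":0,"ry":0,"rz":0,"grip":0},{"x":0,"y":7,"z":0,"rx":0,"ry":0,"rz":0,"grip":0},{"x":0,"y":7,"z":0,"rx":0,"ry":0,"rz":0,"grip":0},{"x":0,"y":7,"z":0,"rx":0,"ry":0,"rz":0,"grip":0}]'
python3 -m creep '[{"x":0,"y":7,"z":0,"rx":0,"ry":0,"rz":0,"grip":0},{"x":0,"y":7,"z":0,"rx":0,"ry":0,"rz":0,"grip":0},{"x":0,"y":7,"z":0,"rx":0,"ry":0,"rz":0,"grip":0},{"x":0,"y":7,"z":0,"rx":0,"ry":0,"rz":0,"grip":0},{"x":0,"y":7,"z":0,"rx":0,"ry":0,"rz":0,"grip":0},{"x":0,"y":7,"z":0,"rx":0,"ry":0,"rz":0,"grip":0},{"x":0,"y":7,"z":0,"rx":0,"ry":0,"rz":0,"grip":0},{"x":0,"y":7,"z":0,"rx":0,"ry":0,"rz":0,"grip":0},{"x":0,"y":7,"z":0,"rx":0,"ry":0,"rz":0,"grip":0},{"x":0,"y":7,"z":0,"rx":0,"ry":0,"rz":0,"grip":0}]'
python3 -m creep '[{"x":0,"y":7,"z":0,"rx":0,"ry":0,"rz":0,"grip":0},{"x":0,"y":7,"z":0,"rx":0,"ry":0,"rz":0,"grip":0},{"x":0,"y":7,"z":0,"rx":0,"ry":0,"rz":0,"grip":0},{"x":0,"y":7,"z":0,"rx":0,"ry":0,"rz":0,"grip":0},{"x":0,"y":6,"z":0,"rx":0,"ry":0,"rz":0,"grip":0},{"x":0,"y":5,"z":0,"rx":0,"ry":0,"rz":0,"grip":0},{"x":0,"y":4,"z":0,"rx":0,"ry":0,"rz":0,"grip":0},{"x":0,"y":2,"z":0,"rx":0,"ry":0,"rz":0,"grip":0},{"x":0,"y":0,"z":0,"rx":0,"ry":0,"rz":0,"grip":0},{"x":0,"y":0,"z":0,"rx":0,"ry":0,"rz":0,"grip":0}]'
```

```text
time: 13.73
eef_pos: [0.4751, -0.0673, 0.0054]
tcp_rot: [1.0, 0.011, 0.0, 0.0]
contact_force: [-0.2, -0.2, 0.3]
opening: -0.004
finger_force: 0.0
time: 14.57
eef_pos: [0.4766, -0.1371, 0.0054]
tcp_rot: [1.0, 0.011, -0.0, -0.0]
contact_force: [0.4, -0.5, -0.5]
opening: 0.002
finger_force: 0.1
time: 15.4
eef_pos: [0.4775, -0.1814, 0.0054]
tcp_rot: [1.0, 0.011, -0.0, -0.0]
contact_force: [0.1, -0.7, 0.2]
opening: 0.0
finger_force: 0.0
```

Back off, rise and move aside, then check.

```bash
python3 -m creep '[{"x":0,"y":-5,"z":0,"rx":0,"ry":0,"rz":0,"grip":0},{"x":0,"y":-10,"z":0,"rx":0,"ry":0,"rz":0,"grip":0},{"x":0,"y":-10,"z":0,"rx":0,"ry":0,"rz":0,"grip":0},{"x":0,"y":-10,"z":-10,"rx":0,"ry":0,"rz":0,"grip":0},{"x":0,"y":-5,"z":-20,"rx":0,"ry":0,"rz":0,"grip":0},{"x":0,"y":0,"z":-30,"rx":0,"ry":0,"rz":0,"grip":0},{"x":0,"y":0,"z":-30,"rx":0,"ry":0,"rz":0,"grip":0},{"x":0,"y":0,"z":-30,"rx":0,"ry":0,"rz":0,"grip":0},{"x":0,"y":0,"z":-30,"rx":0,"ry":0,"rz":0,"grip":0},{"x":0,"y":0,"z":-20,"rx":0,"ry":0,"rz":0,"grip":0}]'
python3 -m creep '[{"x":0,"y":-28,"z":0,"rx":0,"ry":0,"rz":0,"grip":0},{"x":0,"y":-28,"z":0,"rx":0,"ry":0,"rz":0,"grip":0},{"x":0,"y":-28,"z":0,"rx":0,"ry":0,"rz":0,"grip":0},{"x":0,"y":-28,"z":0,"rx":0,"ry":0,"rz":0,"grip":0},{"x":0,"y":-28,"z":0,"rx":0,"ry":0,"rz":0,"grip":0},{"x":0,"y":-28,"z":0,"rx":0,"ry":0,"rz":0,"grip":0},{"x":0,"y":-28,"z":0,"rx":0,"ry":0,"rz":0,"grip":0},{"x":0,"y":-28,"z":0,"rx":0,"ry":0,"rz":0,"grip":0},{"x":0,"y":0,"z":0,"rx":0,"ry":0,"rz":0,"grip":0},{"x":0,"y":0,"z":0,"rx":0,"ry":0,"rz":0,"grip":0}]'
python3 - <<'E'
from plant import optics
import cv2,numpy as np
T,S=optics.read_camera("top"),optics.read_camera("side")
a=T["color"][80:330,175:475];b=S["color"][130:380,180:480]
cv2.imwrite("pics/end.png",cv2.resize(np.hstack([a,b]),(800,333),interpolation=cv2.INTER_CUBIC))
E
```

```text
time: 16.23
eef_pos: [0.4775, -0.1405, 0.1785]
tcp_rot: [1.0, 0.011, 0.002, 0.001]
contact_force: [0.5, -0.8, 0.1]
opening: 0.003
finger_force: 0.0
time: 17.07
eef_pos: [0.4709, 0.0844, 0.1751]
tcp_rot: [1.0, 0.013, -0.0, 0.0]
contact_force: [0.1, 0.1, 0.2]
opening: 0.0
finger_force: 0.0
```

View pics/end.png

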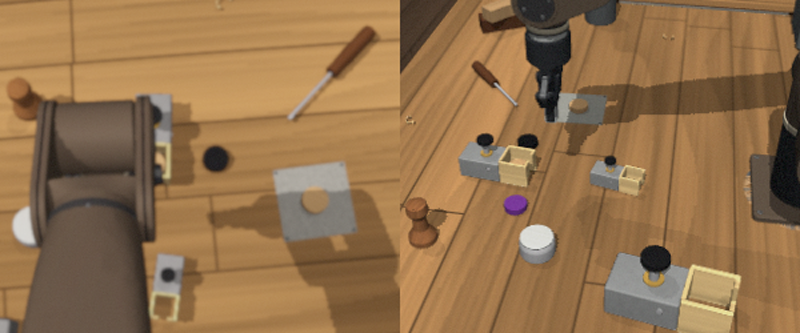

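The disc lies at about (315,200) in the top view, flat on the middle of the sheet at (314,201). The plunger is up, everything else is where it was, and the robot touches nothing.

```bash
python3 -c "
from plant import sign_off
print(sign_off())"
```

```text
the job is handed in; nothing more can be done
None
```

I pressed the plunger fully once and it came back up; the disc that came out now lies flat on the middle of the grey sheet, everything else looks undisturbed in the last pictures, and the job is handed in at about 17 s of robot time.

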